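# Glaze shaker: return the shaken flask, press the next one down and hold it

## Task

The smaller flask has had its turn on the touch-start shaker: lift it out of the sprung ring and put it gently back, upright, in its own place in the storage tray, which is the empty cork ring with the middle-sized bore (middle-sized dot on its card). Then take the larger flask from the tray, set it upright in the sprung ring and press it down against the springs, most of the way to the stop but without ramming it; the shaker runs only while the flask is held down, so finish while still holding it pressed like that. Drop neither flask, and do not disturb the ring cutters, the plunger cutter or the jar on the bench.

Things in the scene. Friction and masses are not known exactly. Their poses are not given: they have to be found in the camera images.
- mixer: Touch-start flask shaker, fixed on the bench: white housing 165 mm (x) by 130 mm (y), 118 mm high, sloped grey control panel on its -x side, head plate on top up to 126 mm. Origin: centre of its underside, z up. It carries the sprung ring, whose vertical axis stands 12 mm towards +x of the origin in this frame.
- cradle_seat (a point): Centre of the upper face of the sprung ring on the shaker, z up; goes down with the ring. Black rubber ring with a steel band, 79 mm outside, opening 44 mm across, 10 mm thick, upper face 160 mm above the bench when free, on three springs. A flask rests with its ball in the opening: the ball's centre is then 23.2 mm (larger flask) or 13.9 mm (smaller) above this point.
- cradle (a joint): Downward travel of the sprung ring in m: 0 free (top), 0.012 at the stop. The springs are preloaded with about 5 N, so that the ring does not sink under a flask's own weight, and stiffen by 0.8 N per mm: about 11 N at 7 mm, 15 N at the stop.
- flask_small_center (a point): Smaller flask, centre (45 mm above its lowest point), z towards the cap. Closed, round-bottomed: white plastic ball 52 mm in diameter, neck 22 mm, black ribbed screw cap 29 mm in diameter and 24 mm high on top; 90 mm high overall, about 0.13 kg. It starts upright in the sprung ring. Best gripped by the cap, whose middle is 33 mm above this point.
- flask_large_center (a point): Larger flask, centre (52 mm above its lowest point), z towards the cap. Same shape and materials: ball 64 mm in diameter, neck 24 mm, cap 32 mm in diameter and 24 mm high; 104 mm high overall, about 0.22 kg. It starts upright in the wide-bored cork ring of the tray. Best gripped by the cap, whose middle is 40 mm above this point.
- place_middle_top (a point): The smaller flask's own place: centre of the upper face of the cork ring with the middle-sized bore (38 mm; ring 76 mm outside, 16 mm high), empty at the start, z up, 44 mm above the bench. Axes: x across the tray's row of places, y along it. With the smaller flask seated, its ball's centre is 17.7 mm and the flask's centre 36.7 mm above this point.
- place_middle: The fixed wood block (104 by 90 mm, 22 mm high) that carries the middle-bored cork ring. Origin at its underside under the ring's axis, 38 mm below point place_middle_top. A paper card on its -x edge bears a black dot; the dots of the three places are small, middle and large like the flasks that belong there.
- place_narrow_top (a point): Centre of the upper face of the cork ring with the narrow bore (25 mm), empty, belonging to a flask that is away: to be left empty. Same outside sizes and height as the middle one.
- place_wide_top (a point): Centre of the upper face of the cork ring with the wide bore (48 mm), where the larger flask starts: its ball's centre is 21.2 mm and its centre 41.2 mm above this point. Same outside sizes and height.
- tray: Plywood storage tray, fixed, 118 mm (x) by 292 mm (y), rim 20 mm high, floor 6 mm thick. Origin: centre of its underside. It holds the three cork-ring places in a row along its y axis, 92 mm apart, in an order that changes.
- cutters_center (a point): Bystander: nest of round steel ring cutters, 92 mm in diameter, 34 mm high, standing loose on the bench; point at its centre, half-way up.
- plunger_center (a point): Bystander: small brass plunger cutter with a wooden knob, 24 mm in diameter, 59 mm high, standing loose on the bench; point at its centre, half-way up.
- jar_center (a point): Bystander: round jar with a metal lid, 64 mm in diameter, 75 mm high, standing loose on the bench; point at its centre, half-way up.
Things that resemble listed ones, but are neither listed nor needed, are in the scene too. What is shaped like the part that bears flask_large_center but blue is not meant. What is shaped like the part that bears flask_small_center but turquoise is not meant.

How it is judged (in metres and radians):
On the way:
1. the smaller flask stands upright in the middle-bored cork ring, let go and at rest (horizontal distance between flask_small_center and place_middle_top below 0.01 m and z of flask_small_center in the frame of place_middle_top between 0.031 and 0.042 m and angle between flask_small_center's own z axis and vertical below 0.25 rad and contact force between each of the arm, the fingers and flask_small below 0.1 N and linear speed of flask_small below 0.02 m/s), for 0.3 s.
At the end, for the whole second after the job is handed in: Smaller flask upright (14 deg) in the middle-bored cork ring, within 10 mm of centre, at rest, not touched. Larger flask upright (11 deg) in the sprung ring, within 10 mm, held still by the fingers, ring over 7 mm down of 12 mm, bearing with over 5 N, through the last second (all of step 1 and horizontal distance between flask_large_center and cradle_seat below 0.01 m and z of flask_large_center in the frame of cradle_seat between 0.037 and 0.0485 m and angle between flask_large_center's own z axis and vertical below 0.2 rad and value of joint cradle above 0.007 m and contact force between the fingers and flask_large above 2 N and contact force between flask_large and mixer above 5 N and linear speed of flask_large below 0.02 m/s); the arm keeps its last pose, push and grip.
It fails at once if a flask is let fall instead of being set down ((contact force between anything else and flask_small below 0.05 N and linear speed of flask_small above 0.4 m/s) or (contact force between anything else and flask_large below 0.05 N and linear speed of flask_large above 0.4 m/s)).
It fails at once if the smaller flask is rammed into its place (over 45 N) (contact force between flask_small and place_middle above 45 N).
It fails at once if the larger flask is rammed into the shaker (over 45 N) (contact force between flask_large and mixer above 45 N).
It fails at once if the cutters, the plunger cutter or the jar are shifted by more than 25 mm or tipped (distance of any of cutters_center, plunger_center, jar_center from where it was at the start of the episode above 0.025 m or angle between any of cutters_center, plunger_center, jar_center's own z axis and vertical above 0.35 rad).
It also fails if it takes over 64 s, if anything falls off the work surface, if the arm or the gripper's body presses on something with over 40 N, if the wrist force passes 120 N, or if a joint passes its speed limit or range.

## Robot

A 6-joint arm with a two-finger parallel gripper is mounted at the origin on the work surface. World frame = base frame: x ahead of the robot, y to its left, z up, the work surface at z = 0. Lengths are in m, angles in degrees, forces in N, time in s.
With the tool pointing down it reaches from about 0.4 to 0.825 m from the base axis. Payload 7 kg.
Tool frame: the origin (TCP) lies at the very end of the fingers, on their centre line; the grasp point (between the pads) lies 19 mm behind it (r.grasp_offset is the z of the grasp point in the tool frame, in m); z points along the fingers, y is the direction in which the jaws open and shut (so a half turn about z gives the same grasp; the last joint's range is limited). The gripper opens to 88 mm and grips with 3 to 60 N. Pads are 19 mm wide; open, the fingers measure 130 mm over their backs; the gripper's body (78 mm by 193 mm) begins 47 mm behind the grasp point.
Start: joints at [80.163, 20.546, 0.682, 0, -70.136, -16.507], TCP at [0.3, 0.605, 0.227] pointing down, gripper open.
Joint ranges: [-176.03, 176.03], [-82.01, 121.73], [-58.28, 71.71], [-173.87, 95.51], [-174.79, -0.11], [-173.66, 173.66]. Speed limits (degrees/s): [136.94, 136.94, 172.46, 180, 180, 180].

## Interface

Orientations are given as [roll, pitch, yaw] about the fixed x, y, z axes, in that order (R = Rz(yaw) Ry(pitch) Rx(roll)).
In Python, from plant import r, capture, calibration, order gives the robot as it stands.
- The arm moves only by the tool servo_tool, never from a script. Its arguments are lists of equal length, an entry for each row: "grip": the closure, from -1 (fully open) to 1 (shut), so that 0 is half open; "translation": the shift along the tool's x, y, z in m, a list of three; "turn": the turn about the tool's z in rad. A call has 1 to 10 rows; each row is the pose to reach, as a shift and turn from the pose commanded when the call began, along the tool's axes at that moment; what a row does not reach only later rows make up. A row lasts 1/12 s, in which the tool goes at most 41.7 mm and 7.16 degrees, less where a joint would pass 70% of its speed; a pose out of reach is approached as far as the arm can. A call with a gripper value outside its range is refused whole. The fingers move at their own pace and stop on an object; "newtons" is the grip in N (left out, the last holds). Time passes only in rows, so rows that repeat a pose let the fingers close. It gives the time, the measured TCP pose, the force and the opening at its end, in the units of the state.
- r.get_state(): the state, without advancing time (a new reading comes with each control period).
- capture(name): name is "side" or "top" or "wrist"; returns (picture, depth): 480x640x3 uint8, blue, green, red; 480x640 float32, m along the optical axis (not along the pixel's ray), 0 where there is no reading.
- calibration(name): a dict with "fx", "fy", "cx", "cy" (pixels), "dist_coeffs" ([k1, k2, p1, p2, k3] as OpenCV has them; the pictures are not rectified), "view" (4x4, takes a point from world to camera coordinates). Camera axes: x right, y up, looking along -z (the intrinsics and any distortion apply to the point x, -y, -z); pixel columns grow to the right and rows downward; lengths in m; the calibration is good to about 2 mm. A picture is of the moment at which its call begins: read the wrist's pose just before it. calibration takes no time and is no camera call; for the wrist camera it gives the pose at the moment of the call.
- order.close_job(): hands the job in, once; it reports no verdict.
The state is a dict: "time_s": time; "joints": joint angles; "qd": joint speeds; "joint_torque": joint torques, N m; "tcp_pos": TCP position; "eef_rot": TCP orientation; "contact_force": force on the tool from outside, world axes, zero at the start; "moment": the same for the moment, N m; "gripper_width": finger opening in m.
Only numpy, scipy, OpenCV 4.12 (cv2) and the standard library are available. Lean on these libraries where they do the work, as an engineer would, in place of code of your own. Each camera call takes 0.05 s, during which the arm holds its last target.

## Working session

There is one attempt and no reset: what is moved stays moved. The work goes in short steps, Python scripts to look and compute and a tool call to move; the robot and the scene stay as the last step left them, time stands still between calls to the robot, and variables do not carry over. Pictures are saved under pics/ and viewed, and the job is handed in when it is done.

Besides the shell and the picture viewer there is one more tool, called by a JSON object that holds its "method" and its "body", one argument or row to a line. servo_tool: Moves the arm, as the interface text tells. Its arguments: {"type":"object","properties":{"grip":{"type":"array","items":{"type":"number"}},"translation":{"type":"array","items":{"type":"array","items":{"type":"number"}}},"turn":{"type":"array","items":{"type":"number"}},"newtons":{"type":"number"}},"required":["grip","translation","turn"]}

```bash
mkdir -p pics
cat > h.py <<'E'
import numpy as np, cv2
from plant import r, capture, calibration, order
def px2w(c,u,v,d):
    K=np.array([[c['fx'],0,c['cx']],[0,c['fy'],c['cy']],[0,0,1.]])
    n=cv2.undistortPoints(np.array([[[u,v]]],float),K,np.array(c['dist_coeffs'],float))[0,0]
    p=np.array([n[0]*d,-n[1]*d,-d,1]); return (np.linalg.inv(np.array(c['view']))@p)[:3]
def px2z(c,u,v,z):
    a=px2w(c,u,v,0.1);b=px2w(c,u,v,1.0); t=(z-a[2])/(b[2]-a[2]); return a+t*(b-a)
def w2px(c,P):
    K=np.array([[c['fx'],0,c['cx']],[0,c['fy'],c['cy']],[0,0,1.]])
    q=np.array(c['view'])@np.append(P,1); q=q[:3]*[1,-1,-1]
    return cv2.projectPoints(q.reshape(1,1,3),np.zeros(3),np.zeros(3),K,np.array(c['dist_coeffs'],float))[0][0,0]
E
python3 - <<'E'
from h import *
s=r.get_state();print({k:np.round(v,3).tolist() for k,v in s.items()})
for n in ['side','top','wrist']:
    c=calibration(n); im,d=capture(n); cv2.imwrite(f'pics/{n}0.png',im); np.savez(f'{n}0.npz',im=im,d=d,c=np.array(c,dtype=object))
    print(n,c['fx'],np.round(np.linalg.inv(np.array(c['view'])),3).tolist())
E
```

```text
{'time_s': 0.0, 'joints': [80.162, 20.593, 0.633, -0.019, -70.137, -16.508], 'qd': [-0.064, 0.046, 0.047, -0.001, -0.063, 0.025], 'joint_torque': [-0.002, -58.271, 29.306, 6.998, 0.007, -0.0], 'tcp_pos': [0.299, 0.604, 0.226], 'eef_rot': [179.901, -0.01, -26.352], 'contact_force': [-0.467, 0.665, -0.333], 'moment': [0.005, -0.015, -0.027], 'gripper_width': 0.088}
side 538.4713820983767 [[0.903, 0.208, -0.377, 0.211], [-0.43, 0.462, -0.776, -0.765], [0.013, 0.862, 0.506, 0.642], [0.0, 0.0, 0.0, 1.0]]
top 512.464305681466 [[-0.003, 0.989, -0.148, 0.433], [-1.0, -0.003, -0.0, 0.022], [-0.001, 0.148, 0.989, 1.216], [0.0, 0.0, 0.0, 1.0]]
wrist 428.25690419889185 [[-0.443, 0.854, 0.271, 0.372], [-0.896, -0.423, -0.132, 0.568], [0.002, -0.301, 0.954, 0.384], [0.0, 0.0, 0.0, 1.0]]
```

View pics/top0.png

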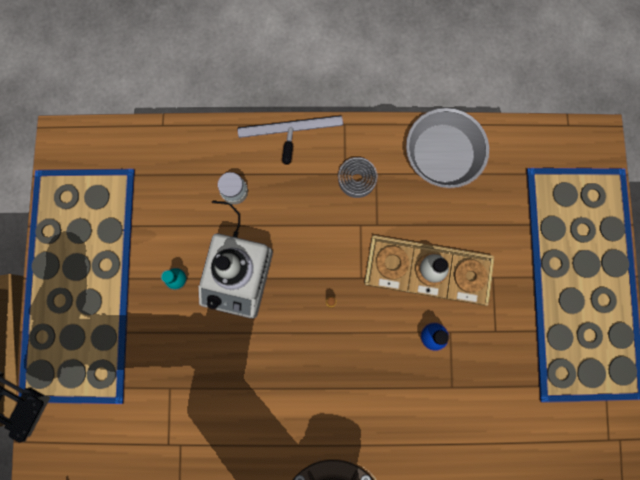

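View pics/side0.png

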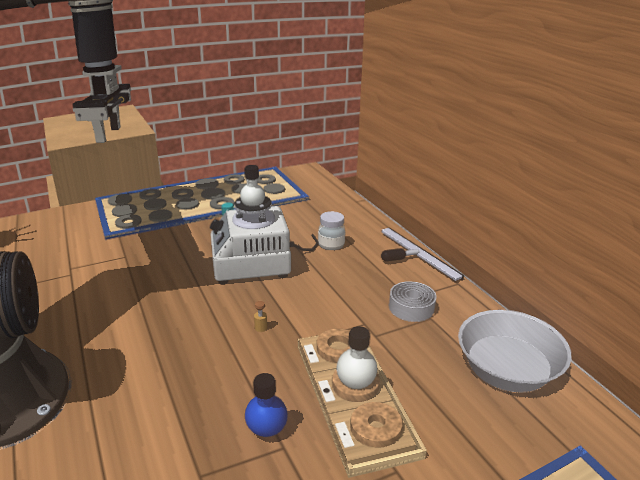

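Run:
```python
from h import *
a=np.load('top0.npz',allow_pickle=True); im=a['im']
A=cv2.resize(im[225:320,355:505],None,fx=5,fy=5,interpolation=cv2.INTER_CUBIC)
cv2.imwrite('pics/c1.png',A)
cv2.imwrite('pics/c2.png',cv2.resize(im[225:325,160:280],None,fx=5,fy=5,interpolation=cv2.INTER_CUBIC))
im=np.load('side0.npz',allow_pickle=True)['im']
cv2.imwrite('pics/c3.png',cv2.resize(im[315:475,290:430],None,fx=3.7,fy=3.7,interpolation=cv2.INTER_CUBIC))
```

```text
(no output)
```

View pics/c1.png

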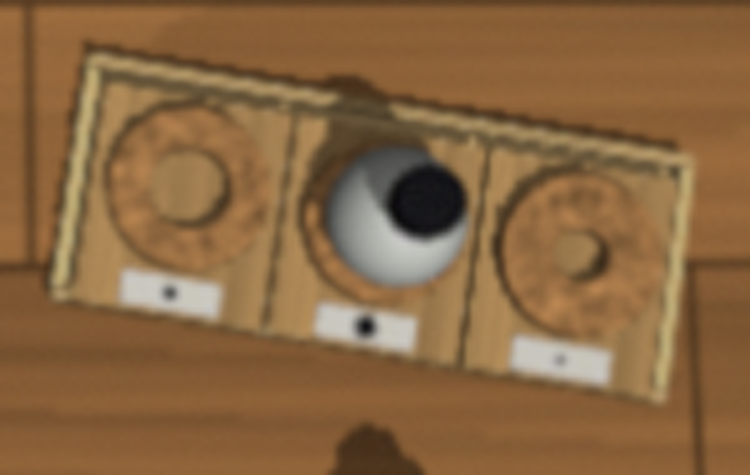

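View pics/c2.png

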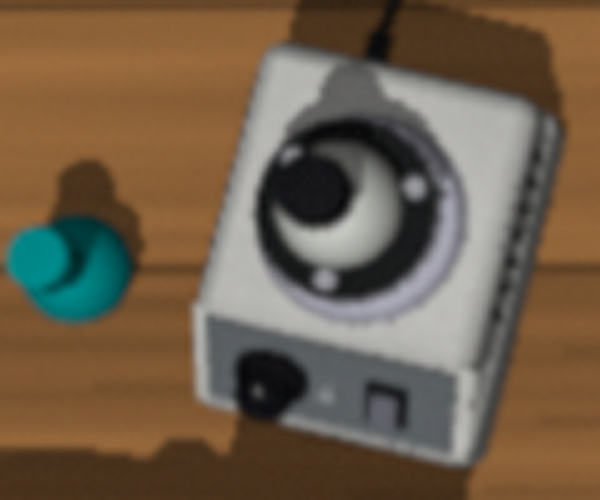

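View pics/c3.png

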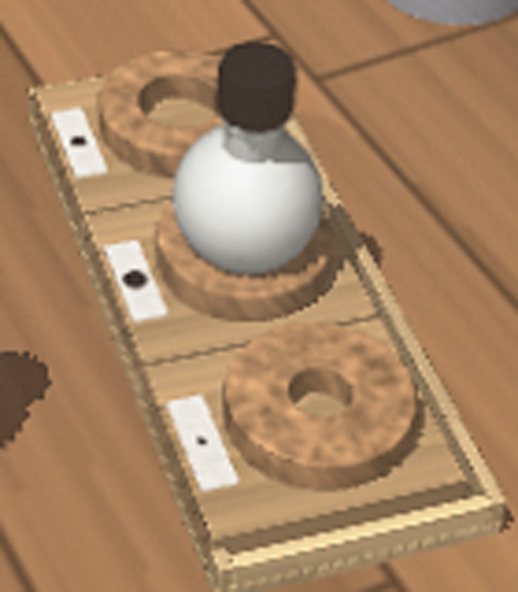

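Run:
```python
from h import *
a=np.load('top0.npz',allow_pickle=True); c=a['c'].item(); d=a['d']
for n,u,v,z in [('scap',222.6,263,.238),('seat',229.4,266.8,.16),('lcap',440.6,265,.137),('mid',392.7,262.2,.044),('wide',355+383/5,225+222/5,.044),('nar',355+580/5,225+250/5,.044),('jar',232,187,.075),('cut',358,176,.034),('plun',331,297,.059),('blue',438,337,.137),('turq',168,276,.1)]:
    print(n,np.round(px2z(c,u,v,z),4),np.round(px2w(c,u,v,d[int(round(v)),int(round(u))]),4))
b=np.load('side0.npz',allow_pickle=True); c=b['c'].item(); im=b['im']; d=b['d']
# caps in side: dark mask + depth cloud
for nm,(u0,u1,v0,v1) in dict(s=(240,265,162,185),l=(345,373,325,350)).items():
    P=[]
    for v in range(v0,v1):
        for u in range(u0,u1):
            if im[v,u].max()<70 and d[v,u]>0: P.append(px2w(c,u,v,d[v,u]))
    P=np.array(P); print(nm,len(P),np.percentile(P,[2,50,98],axis=0).round(4))
a=np.load('top0.npz',allow_pickle=True); c=a['c'].item(); d=a['d'];im=a['im']
for nm,(u0,u1,v0,v1) in dict(s=(205,245,245,285),l=(420,455,250,285)).items():
    P=[]
    for v in range(v0,v1):
        for u in range(u0,u1):
            if d[v,u]>0: P.append(px2w(c,u,v,d[v,u]))
    P=np.array(P); zt=P[:,2].max(); Q=P[P[:,2]>zt-.008]; print(nm,len(Q),zt,Q.min(0).round(4),Q.max(0).round(4),Q.mean(0).round(4))
```

```text
scap [0.5415 0.2137 0.238 ] [0.5415 0.2137 0.2381]
seat [0.5422 0.2146 0.16  ] [0.5362 0.2042 0.2173]
lcap [ 0.5471 -0.2292  0.137 ] [ 0.5475 -0.2301  0.1334]
mid [ 0.5638 -0.1402  0.044 ] [ 0.5657 -0.1425  0.0272]
wide [ 0.5468 -0.2297  0.044 ] [ 0.542  -0.2189  0.0942]
nar [ 0.5335 -0.3206  0.044 ] [ 0.5349 -0.3253  0.0279]
jar [0.7349 0.2287 0.075 ] [0.7353 0.229  0.0734]
cut [ 0.7716 -0.0637  0.034 ] [ 0.7814 -0.0662 -0.    ]
plun [0.4838 0.0025 0.059 ] [0.4851 0.002  0.0295]
blue [ 0.3964 -0.2187  0.137 ] [ 0.3953 -0.226   0.1043]
turq [0.5282 0.3606 0.1   ] [0.529  0.3635 0.0905]
s 189 [[0.5295 0.1983 0.0163]
 [0.5409 0.206  0.23  ]
 [0.663  0.6583 0.2385]]
l 404 [[ 0.5323 -0.2485  0.1168]
 [ 0.5426 -0.2392  0.1352]
 [ 0.5586 -0.221   0.1386]]
s 158 0.24167452543324786 [0.53   0.2016 0.2337] [0.5573 0.229  0.2417] [0.543  0.2157 0.2371]
l 139 0.14173476918160688 [ 0.5324 -0.2454  0.1339] [ 0.5623 -0.2146  0.1417] [ 0.5476 -0.2302  0.1366]
```

```bash
cat >> h.py <<'E'
from scipy.spatial.transform import Rotation as Ro
def shift(x,y,z):
    s=r.get_state(); R=Ro.from_euler('xyz',s['eef_rot'],degrees=True).as_matrix()
    print('t',round(s['time_s'],2),'tcp',np.round(s['tcp_pos'],4),'rot',np.round(s['eef_rot'],2),'F',np.round(s['contact_force'],2),'w',round(s['gripper_width'],4))
    print('shift',np.round(R.T@(np.array([x,y,z])-s['tcp_pos']),4))
def snap(name,fn):
    c=calibration(name); im,d=capture(name); cv2.imwrite(f'pics/{fn}.png',im); np.savez(fn+'.npz',im=im,d=d,c=np.array(c,dtype=object)); return c,im,d
E
python3 -c "
from h import *
shift(.542,.2145,.285)"
```

```text
t 0.15 tcp [0.2994 0.6046 0.2259] rot [ 1.7993e+02 -1.0000e-02 -2.6350e+01] F [-0.62  0.01  0.06] w 0.0877
shift [ 0.3905  0.2419 -0.0588]
```

{"method": "servo_tool", "body": {
  "grip": [-1,-1,-1,-1,-1,-1,-1,-1,-1,-1],
  "translation": [
    [0,0,-0.04],
    [0.033,0.02,-0.059],
    [0.066,0.041,-0.059],
    [0.099,0.061,-0.059],
    [0.132,0.082,-0.059],
    [0.165,0.102,-0.059],
    [0.198,0.123,-0.059],
    [0.231,0.143,-0.059],
    [0.264,0.164,-0.059],
    [0.297,0.184,-0.059]
  ],
  "turn": [0,0,0,0,0,0,0,0,0,0]
}}

```text
time_s: 0.98
tcp_pos: [0.4845, 0.3063, 0.2856]
eef_rot: [-180.0, 0.0, -26.3]
contact_force: [1.0, 0.3, -0.3]
gripper_width: 0.0876
```

```bash
python3 -c "
from h import *
shift(.542,.2145,.285); snap('wrist','w1')"
```

```text
t 0.98 tcp [0.4845 0.3063 0.2856] rot [-1.800e+02  1.000e-02 -2.633e+01] F [ 0.96  0.33 -0.31] w 0.0876
shift [0.0923 0.0568 0.0006]
```

View pics/w1.png

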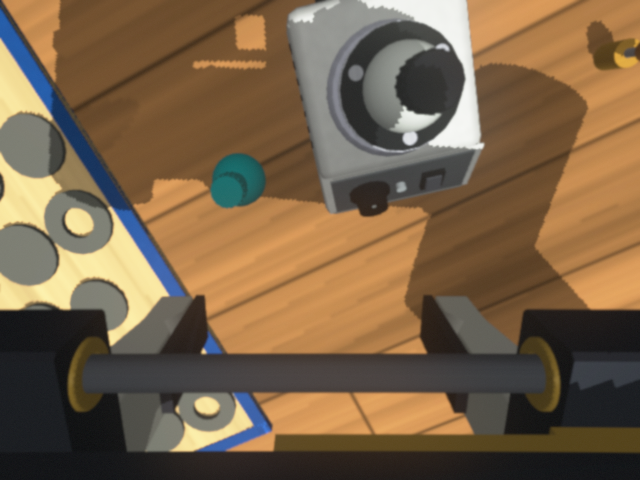

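{"method": "servo_tool", "body": {
  "grip": [-1,-1,-1,-1,-1],
  "translation": [
    [0.033,0.02,0],
    [0.065,0.04,0],
    [0.085,0.052,0],
    [0.092,0.057,0],
    [0.092,0.057,0]
  ],
  "turn": [0,0,0,0,0]
}}

```text
time_s: 1.45
tcp_pos: [0.5418, 0.2145, 0.2852]
eef_rot: [180.0, 0.0, -26.5]
contact_force: [-0.4, 0.6, 0.6]
gripper_width: 0.0877
```

```bash
python3 -c "
from h import *
shift(.542,.2145,.207); c,im,d=snap('wrist','w2')
a=np.load('w1.npz',allow_pickle=True); print(px2z(a['c'].item(),437,84,.23),w2px(c,[.542,.2145,.238]))
"
```

```text
t 1.45 tcp [0.5418 0.2145 0.2852] rot [ 1.7996e+02  2.0000e-02 -2.6510e+01] F [-0.38  0.59  0.57] w 0.0877
shift [ 0.0002 -0.0001  0.0782]
[0.54043921 0.21384098 0.23      ] [312.74607635 271.67576488]
```

View pics/w2.png

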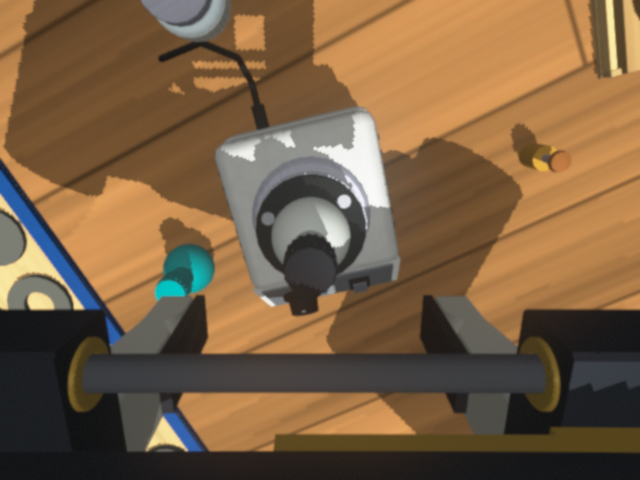

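{"method": "servo_tool", "body": {
  "grip": [-1,-1,-1,-1,1,1,1,1,1,1],
  "translation": [
    [0,0,0.03],
    [0,0,0.055],
    [0,0,0.072],
    [0,0,0.078],
    [0,0,0.078],
    [0,0,0.078],
    [0,0,0.078],
    [0,0,0.078],
    [0,0,0.078],
    [0,0,0.078]
  ],
  "turn": [0,0,0,0,0,0,0,0,0,0],
  "newtons": 25
}}

```text
time_s: 2.33
tcp_pos: [0.5414, 0.2165, 0.2083]
eef_rot: [-179.9, -0.0, -26.3]
contact_force: [0.4, 0.4, -0.0]
gripper_width: 0.0535
```

{"method": "servo_tool", "body": {
  "grip": [1,1,1,1,1],
  "translation": [
    [0,0,0],
    [0,0,0],
    [0,0,-0.005],
    [0,0,-0.02],
    [0,0,-0.04]
  ],
  "turn": [0,0,0,0,0]
}}

```text
time_s: 2.75
tcp_pos: [0.5403, 0.2157, 0.2466]
eef_rot: [179.8, 0.1, -26.4]
contact_force: [0.4, -0.3, -1.5]
gripper_width: 0.0276
```

```bash
python3 -c "
from h import *
shift(.542,.2145,.207); c,im,d=snap('wrist','w3');snap('side','s3')
"
```

```text
t 2.75 tcp [0.5403 0.2157 0.2466] rot [ 1.7982e+02  1.1000e-01 -2.6370e+01] F [ 0.44 -0.25 -1.51] w 0.0276
shift [0.0022 0.0002 0.0396]
```

View pics/s3.png

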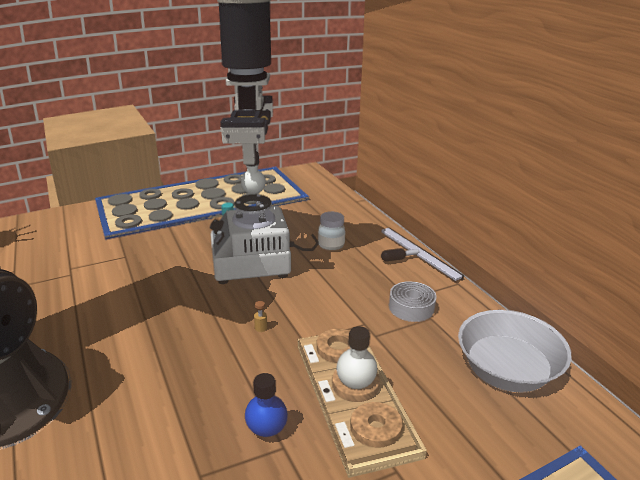

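```bash
python3 -c "
from h import *
shift(.5625,-.14,.247); snap('top','t3')
im=cv2.imread('pics/t3.png');cv2.imwrite('pics/t3c.png',cv2.resize(im[225:325,160:280],None,fx=5,fy=5,interpolation=cv2.INTER_CUBIC))
"
```

```text
t 2.85 tcp [0.5427 0.2169 0.251 ] rot [-1.7977e+02 -1.7000e-01 -2.6330e+01] F [ 0.27 -0.12 -1.02] w 0.0275
shift [0.176  0.3111 0.0033]
```

{"method": "servo_tool", "body": {
  "grip": [1,1,1,1,1,1,1,1,1,1],
  "translation": [
    [0.01,0.018,0],
    [0.028,0.049,0],
    [0.046,0.081,0],
    [0.064,0.113,0],
    [0.082,0.145,0],
    [0.1,0.177,0],
    [0.118,0.209,0],
    [0.136,0.241,0],
    [0.154,0.272,0],
    [0.167,0.295,0]
  ],
  "turn": [0,0,0,0,0,0,0,0,0,0]
}}

```text
time_s: 3.73
tcp_pos: [0.5591, -0.1247, 0.2467]
eef_rot: [180.0, 0.1, -26.4]
contact_force: [1.0, 0.7, -1.6]
gripper_width: 0.027
```

{"method": "servo_tool", "body": {
  "grip": [1,1,1,1],
  "translation": [
    [0.007,0.012,0.01],
    [0.009,0.016,0.03],
    [0.009,0.016,0.04],
    [0.009,0.016,0.04]
  ],
  "turn": [0,0,0,0]
}}

```text
time_s: 4.07
tcp_pos: [0.5587, -0.1406, 0.2041]
eef_rot: [179.9, 0.3, -26.4]
contact_force: [-0.6, -0.4, -2.2]
gripper_width: 0.0272
```

```bash
python3 -c "
from h import *
shift(.5625,-.14,.096); c,im,d=snap('wrist','w4'); snap('top','t4');shift(.5625,-.14,.096)
im=cv2.imread('pics/t4.png');cv2.imwrite('pics/t4c.png',np.vstack([cv2.resize(im[225:305,160:310],None,fx=4,fy=4,interpolation=cv2.INTER_CUBIC),cv2.resize(im[235:295,370:520],None,fx=4,fy=4,interpolation=cv2.INTER_CUBIC)]))
print(w2px(c,[.5625,-.14,.044]))
"
```

```text
t 4.07 tcp [ 0.5587 -0.1406  0.2041] rot [179.88   0.33 -26.43] F [-0.6  -0.43 -2.18] w 0.0272
shift [ 0.0038 -0.0024  0.1081]
t 4.17 tcp [ 0.5607 -0.1402  0.2072] rot [ 1.7995e+02  7.0000e-02 -2.6310e+01] F [ 0.88 -0.1  -0.61] w 0.0273
shift [ 0.0017 -0.001   0.1112]
[309.73670297 212.47807119]
```

View pics/w4.png

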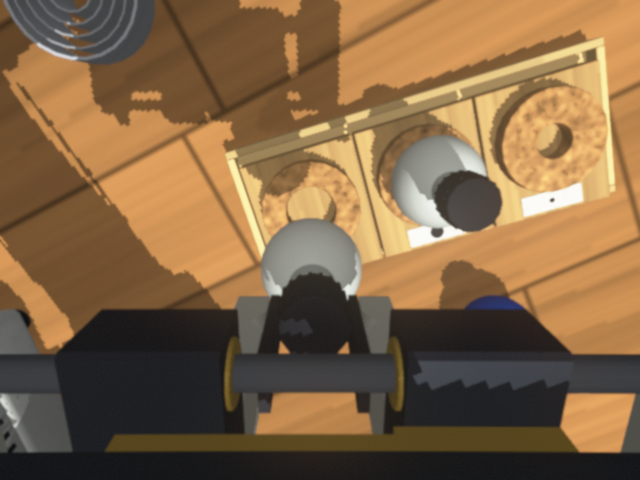

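View pics/t4c.png

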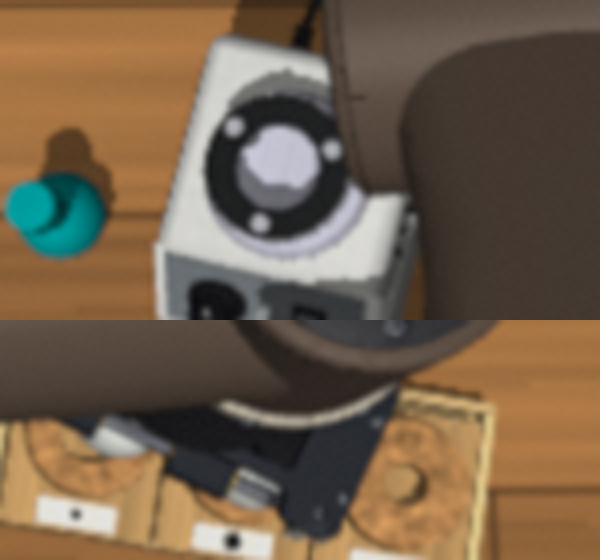

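{"method": "servo_tool", "body": {
  "grip": [1,1,1,1,1,1,1,1],
  "translation": [
    [0.002,-0.001,0.015],
    [0.002,-0.001,0.035],
    [0.002,-0.001,0.055],
    [0.002,-0.001,0.075],
    [0.002,-0.001,0.088],
    [0.002,-0.001,0.096],
    [0.002,-0.001,0.1],
    [0.002,-0.001,0.1]
  ],
  "turn": [0,0,0,0,0,0,0,0]
}}

```text
time_s: 4.83
tcp_pos: [0.5655, -0.1408, 0.1111]
eef_rot: [-180.0, -0.3, -26.2]
contact_force: [-4.2, -2.0, 13.5]
gripper_width: 0.0275
```

```bash
python3 -c "
from h import *
shift(.5635,-.14,.096); snap('side','s5');shift(.5635,-.14,.096)
im=cv2.imread('pics/s5.png');cv2.imwrite('pics/s5c.png',cv2.resize(im[250:470,270:450],None,fx=2.7,fy=2.7,interpolation=cv2.INTER_CUBIC))
"
```

```text
t 4.83 tcp [ 0.5655 -0.1408  0.1111] rot [-180.     -0.29  -26.19] F [-4.17 -2.03 13.54] w 0.0275
shift [-0.0022  0.0002  0.0151]
t 4.88 tcp [ 0.5653 -0.1407  0.1111] rot [-179.98   -0.27  -26.21] F [-3.51 -1.21 12.52] w 0.0272
shift [-0.002   0.0002  0.0151]
```

View pics/s5c.png

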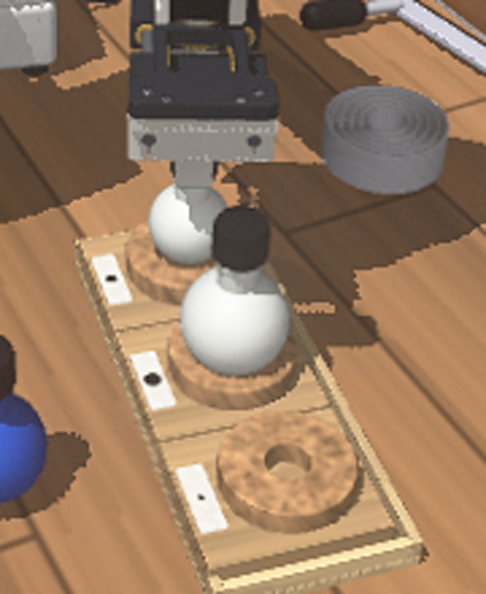

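Run:
```python
from h import *
from scipy.optimize import least_squares
c,im,d=snap('wrist','w5')
def sph(c,im,d,box,R=.026):
    u0,u1,v0,v1=box;P=[]
    for v in range(v0,v1):
        for u in range(u0,u1):
            p=im[v,u].astype(int)
            if d[v,u]>0 and p.max()-p.min()<25 and p.min()>80: P.append(px2w(c,u,v,d[v,u]))
    P=np.array(P); 
    f=lambda q: np.linalg.norm(P-q,axis=1)-R
    s=least_squares(f,np.median(P,0)-[0,0,.02],loss='soft_l1',f_scale=.002); return s.x.round(4),len(P),np.median(abs(s.fun))
a=np.load('w4.npz',allow_pickle=True)
print('w4',sph(a['c'].item(),a['im'],a['d'],(262,362,220,275)))
a=np.load('s5.npz',allow_pickle=True)
print('s5',sph(a['c'].item(),a['im'],a['d'],(325,352,318,346)))
a=np.load('s3.npz',allow_pickle=True)
print('s3',sph(a['c'].item(),a['im'],a['d'],(242,266,170,192)))
a=np.load('side0.npz',allow_pickle=True)
print('s0',sph(a['c'].item(),a['im'],a['d'],(240,266,182,208)))
print('large s0',sph(a['c'].item(),a['im'],a['d'],(336,378,350,388),.032))
shift(.5635,-.14,.096)
```

```text
w4 (array([ 0.5602, -0.1402,  0.1563]), 4394, np.float64(0.0003519866264060905))
s5 (array([ 0.5671, -0.1401,  0.0649]), 616, np.float64(0.001006561447811881))
s3 (array([0.5455, 0.2176, 0.2049]), 473, np.float64(0.0010552226929580397))
s0 (array([0.5436, 0.2168, 0.1751]), 526, np.float64(0.0011918827495579001))
large s0 (array([ 0.548 , -0.2314,  0.0657]), 1254, np.float64(0.0008299400593965757))
t 4.93 tcp [ 0.5652 -0.1407  0.1112] rot [-179.98   -0.27  -26.21] F [-4.15 -1.62 13.19] w 0.0274
shift [-0.0019  0.0002  0.0152]
```

View pics/w5.png

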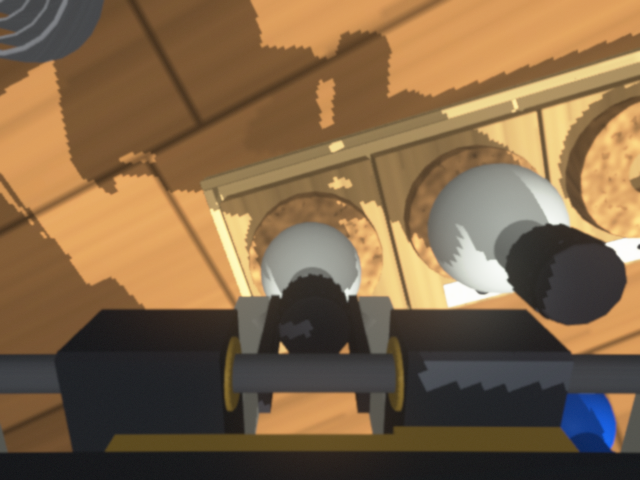

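{"method": "servo_tool", "body": {
  "grip": [1,1,1,1],
  "translation": [
    [-0.001,0.001,-0.001],
    [-0.003,0.001,-0.001],
    [-0.003,0.001,-0.001],
    [-0.003,0.001,-0.001]
  ],
  "turn": [0,0,0,0]
}}

```text
time_s: 5.27
tcp_pos: [0.5615, -0.14, 0.1103]
eef_rot: [-180.0, -0.2, -26.3]
contact_force: [-0.3, -1.3, 7.7]
gripper_width: 0.0272
```

```bash
python3 -c "
from h import *
shift(.5635,-.14,.111)"
```

```text
t 5.27 tcp [ 0.5615 -0.14    0.1103] rot [-179.95   -0.19  -26.28] F [-0.32 -1.34  7.68] w 0.0272
shift [ 0.0018 -0.0009 -0.0007]
```

{"method": "servo_tool", "body": {
  "grip": [1,1,0.5,0.3,0.1,0,0,0],
  "translation": [
    [0,0,-0.002],
    [0,0,-0.002],
    [0,0,-0.002],
    [0,0,-0.002],
    [0,0,-0.002],
    [0,0,-0.002],
    [0,0,-0.002],
    [0,0,-0.002]
  ],
  "turn": [0,0,0,0,0,0,0,0]
}}

```text
time_s: 5.93
tcp_pos: [0.5598, -0.1401, 0.1103]
eef_rot: [180.0, 0.0, -26.3]
contact_force: [-1.1, -0.4, -0.7]
gripper_width: 0.0435
```

```bash
python3 -c "
from h import *
shift(.5635,-.14,.111);snap('wrist','w6')"
```

```text
t 5.93 tcp [ 0.5598 -0.1401  0.1103] rot [ 1.7999e+02  4.0000e-02 -2.6350e+01] F [-1.09 -0.44 -0.73] w 0.0435
shift [ 0.0033 -0.0017 -0.0007]
```

View pics/w6.png

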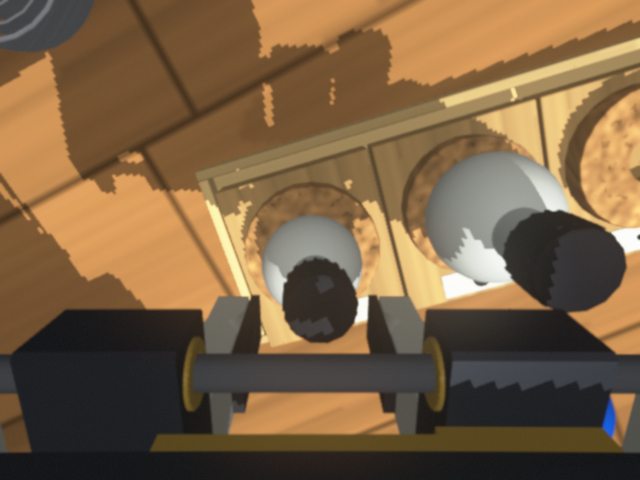

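{"method": "servo_tool", "body": {
  "grip": [0,0,0,0,0,0],
  "translation": [
    [0,0,-0.015],
    [0,0,-0.04],
    [0,0,-0.07],
    [0,0,-0.09],
    [0,0,-0.09],
    [0,0,-0.09]
  ],
  "turn": [0,0,0,0,0,0]
}}

```text
time_s: 6.48
tcp_pos: [0.5606, -0.14, 0.2018]
eef_rot: [-179.9, -0.1, -26.3]
contact_force: [-0.7, 0.0, -1.2]
gripper_width: 0.0437
```

Run:
```python
from h import *
shift(.5472,-.23,.20);c,im,d=snap('wrist','w7');snap('side','s7')
im=cv2.imread('pics/s7.png');cv2.imwrite('pics/s7c.png',cv2.resize(im[250:470,270:450],None,fx=2.7,fy=2.7,interpolation=cv2.INTER_CUBIC))
print(w2px(c,[.5472,-.23,.137]),w2px(c,[.563,-.14,.126]))
```

```text
t 6.48 tcp [ 0.5606 -0.14    0.2018] rot [-1.7991e+02 -1.3000e-01 -2.6340e+01] F [-0.69  0.03 -1.2 ] w 0.0437
shift [0.0279 0.0866 0.0018]
[475.50370305 211.50146879] [311.36120814 250.5572525 ]
```

View pics/w7.png

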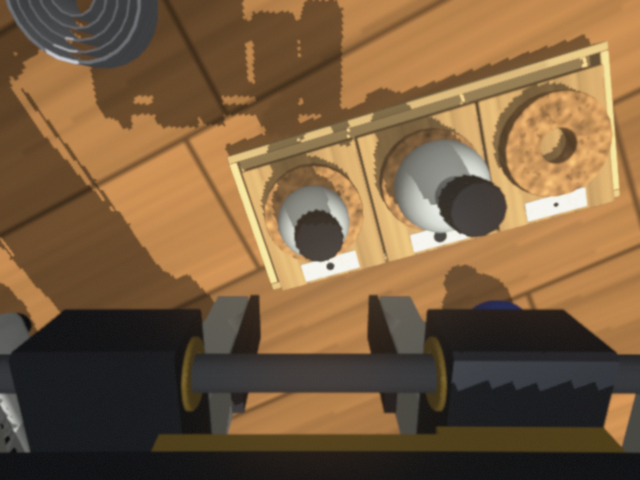

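View pics/s7c.png

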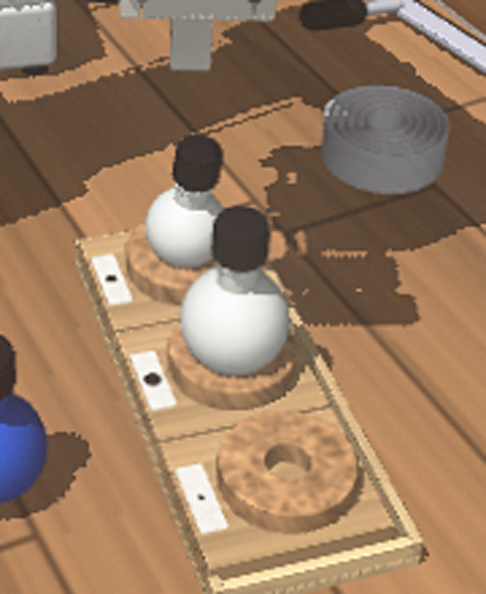

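```bash
cat >> h.py <<'E'
from scipy.optimize import least_squares
def axis(c,im,d,bbox,R,hc,rc,zoff):
    # ball box, cap dark box -> ball centre, cap top centre
    def pts(box,f):
        u0,u1,v0,v1=box;P=[]
        for v in range(v0,v1):
            for u in range(u0,u1):
                p=im[v,u].astype(int)
                if d[v,u]>0 and f(p): P.append(px2w(c,u,v,d[v,u]))
        return np.array(P)
    B=pts(bbox,lambda p:p.max()-p.min()<25 and p.min()>80)
    s=least_squares(lambda q:np.linalg.norm(B-q,axis=1)-R,np.median(B,0)-[0,0,.02],loss='soft_l1',f_scale=.002); b=s.x
    C=pts(bbox,lambda p:p.max()<75)
    C=C[np.abs(np.linalg.norm(C-b,axis=1)-hc)<.02]
    # cap side + top: axis direction fit: points lie on cylinder rc (side) or plane hc (top)
    def f(q):
        a=np.array([q[0],q[1],1]);a/=np.linalg.norm(a); X=C-b; h=X@a; rr=np.linalg.norm(X-np.outer(h,a),axis=1)
        return np.where(abs(h-hc)<abs(rr-rc),h-hc,rr-rc)*1+np.maximum(rr-rc,0)
    best=min((least_squares(f,[x,y],loss='soft_l1',f_scale=.001) for x in(-.2,0,.2) for y in(-.2,0,.2)),key=lambda s:s.cost)
    return b.round(4),best.x.round(3),len(B),len(C),np.median(abs(best.fun)).round(5)
E
python3 - <<'E'
from h import *
a=np.load('w7.npz',allow_pickle=True);c=a['c'].item();im=a['im'];d=a['d']
print('small',axis(c,im,d,(270,360,180,270),.026,.064,.0145,0))
print('large',axis(c,im,d,(390,510,135,240),.032,.072,.016,0))
a=np.load('s7.npz',allow_pickle=True);c=a['c'].item();im=a['im'];d=a['d']
print('small',axis(c,im,d,(322,353,300,350),.026,.064,.0145,0))
print('large',axis(c,im,d,(335,380,325,390),.032,.072,.016,0))
E
```

```text
small (array([ 0.5612, -0.141 ,  0.0619]), array([ 0.089, -0.093]), 2794, 1411, np.float64(0.00047))
large (array([ 0.5467, -0.2316,  0.0649]), array([ 0.006, -0.002]), 5208, 2939, np.float64(0.00046))
small (array([ 0.5643, -0.1414,  0.0628]), array([ 0.055, -0.099]), 652, 301, np.float64(0.00091))
large (array([ 0.5482, -0.2284,  0.0678]), array([-0.001, -0.068]), 1624, 404, np.float64(0.00147))
```

{"method": "servo_tool", "body": {
  "grip": [-0.3,-0.3,-0.3,-0.3,-0.3,-0.3],
  "translation": [
    [0.01,0.03,0],
    [0.02,0.06,0],
    [0.026,0.08,0],
    [0.028,0.087,0],
    [0.028,0.087,0],
    [0.028,0.087,0]
  ],
  "turn": [0,0,0,0,0,0]
}}

```text
time_s: 7.08
tcp_pos: [0.546, -0.2305, 0.1994]
eef_rot: [180.0, 0.1, -26.4]
contact_force: [-0.2, -0.6, -0.4]
gripper_width: 0.057
```

Run:
```python
from h import *
shift(.547,-.2305,.106);c,im,d=snap('wrist','w8')
print(w2px(c,[.547,-.2305,.137]))
```

```text
t 7.08 tcp [ 0.546  -0.2305  0.1994] rot [ 1.7998e+02  1.0000e-01 -2.6410e+01] F [-0.18 -0.57 -0.39] w 0.057
shift [ 0.0011 -0.0005  0.0934]
[312.10814842 259.9464593 ]
```

View pics/w8.png

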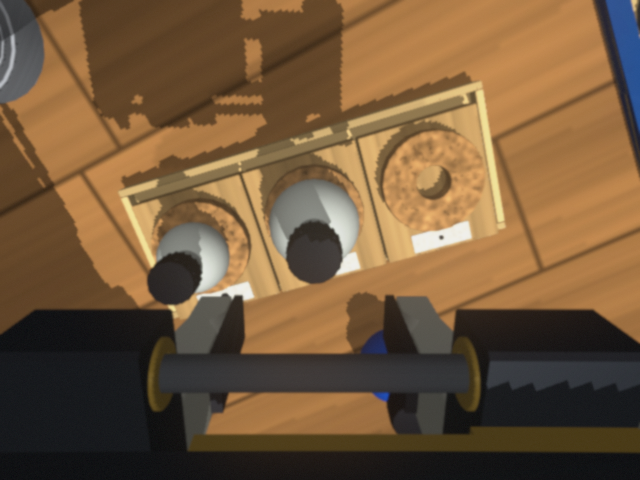

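{"method": "servo_tool", "body": {
  "grip": [-0.3,-0.3,-0.3,-0.3,-0.3,-0.3,-0.3,-0.3],
  "translation": [
    [0.003,-0.001,0.02],
    [0.003,-0.001,0.04],
    [0.003,-0.001,0.06],
    [0.003,-0.001,0.078],
    [0.003,-0.001,0.09],
    [0.003,-0.001,0.095],
    [0.003,-0.001,0.095],
    [0.003,-0.001,0.095]
  ],
  "turn": [0,0,0,0,0,0,0,0]
}}

```text
time_s: 7.8
tcp_pos: [0.5501, -0.2304, 0.1059]
eef_rot: [180.0, -0.0, -26.3]
contact_force: [-0.0, -0.5, -0.1]
gripper_width: 0.0571
```

{"method": "servo_tool", "body": {
  "grip": [1,1,1,1,1,1,1,1,1,1],
  "translation": [
    [0,0,0],
    [0,0,0],
    [0,0,0],
    [0,0,0],
    [0,0,0],
    [0,0,0],
    [0,0,0],
    [0,0,0],
    [0,0,0],
    [0,0,0]
  ],
  "turn": [0,0,0,0,0,0,0,0,0,0],
  "newtons": 50
}}

```text
time_s: 8.63
tcp_pos: [0.5497, -0.2312, 0.1059]
eef_rot: [180.0, -0.0, -26.3]
contact_force: [-1.2, -2.7, 4.4]
gripper_width: 0.0298
```

Run:
```python
from h import *
shift(.547,-.2305,.104);c,im,d=snap('side','s9')
im=cv2.imread('pics/s9.png');cv2.imwrite('pics/s9c.png',cv2.resize(im[250:470,270:450],None,fx=2.7,fy=2.7,interpolation=cv2.INTER_CUBIC))
```

```text
t 8.63 tcp [ 0.5497 -0.2312  0.1059] rot [ 1.7999e+02 -3.0000e-02 -2.6340e+01] F [-1.23 -2.72  4.38] w 0.0298
shift [-0.0028  0.0006  0.0019]
```

View pics/s9c.png

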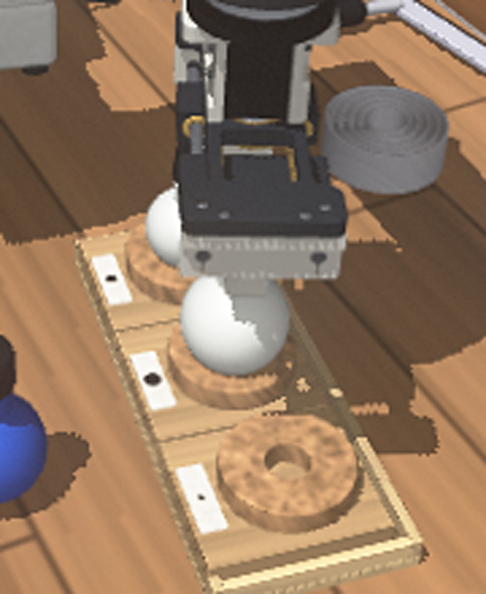

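{"method": "servo_tool", "body": {
  "grip": [1,1,1,1,1,1],
  "translation": [
    [0,0,-0.003],
    [0,0,-0.008],
    [0,0,-0.015],
    [0,0,-0.024],
    [0,0,-0.03],
    [0,0,-0.03]
  ],
  "turn": [0,0,0,0,0,0]
}}

```text
time_s: 9.18
tcp_pos: [0.5508, -0.231, 0.1376]
eef_rot: [-180.0, -0.2, -26.3]
contact_force: [0.0, -0.3, -1.2]
gripper_width: 0.0297
```

Run:
```python
from h import *
shift(.547,-.2305,.104);c,im,d=snap('wrist','w10')
```

```text
t 9.18 tcp [ 0.5508 -0.231   0.1376] rot [-1.7995e+02 -1.7000e-01 -2.6330e+01] F [ 0.04 -0.28 -1.24] w 0.0297
shift [-0.0037  0.0012  0.0336]
```

View pics/w10.png

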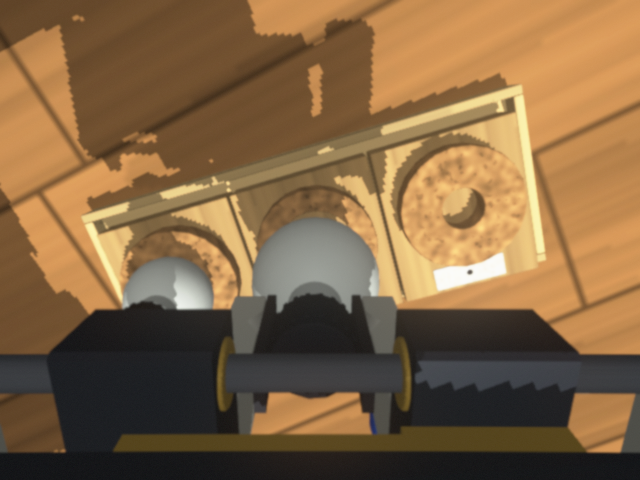

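Run:
```python
from h import *
a=np.load('w10.npz',allow_pickle=True);c=a['c'].item();im=a['im'];d=a['d']
print(axis(c,im,d,(252,375,218,290),.032,.072,.016,0))
shift(.5508,-.231,.30)
```

```text
Traceback (most recent call last):
  File "h.py", line 33, in axis
    C=C[np.abs(np.linalg.norm(C-b,axis=1)-hc)<.02]
                              ~^~
ValueError: operands could not be broadcast together with shapes (0,) (3,)
```

Run:
```python
from h import *
a=np.load('w10.npz',allow_pickle=True);c=a['c'].item();im=a['im'];d=a['d']
P=np.array([px2w(c,u,v,d[v,u]) for v in range(225,280) for u in range(262,368) if d[v,u]>0 and np.ptp(im[v,u].astype(int))<25 and im[v,u].min()>80])
print(len(P),least_squares(lambda q:np.linalg.norm(P-q,axis=1)-.032,np.median(P,0)-[0,0,.02],loss='soft_l1',f_scale=.002).x)
shift(.5508,-.231,.285)
```

```text
5353 [ 0.54830765 -0.23094299  0.09658806]
t 9.23 tcp [ 0.5503 -0.2309  0.1367] rot [-1.7995e+02 -1.1000e-01 -2.6340e+01] F [ 0.53 -0.46 -1.82] w 0.0303
shift [ 0.0008 -0.0002 -0.1483]
```

{"method": "servo_tool", "body": {
  "grip": [1,1,1,1,1,1,1],
  "translation": [
    [0,0,-0.015],
    [0,0,-0.035],
    [0,0,-0.06],
    [0,0,-0.085],
    [0,0,-0.11],
    [0,0,-0.127],
    [0,0,-0.135]
  ],
  "turn": [0,0,0,0,0,0,0]
}}

```text
time_s: 9.82
tcp_pos: [0.5504, -0.2311, 0.2733]
eef_rot: [-179.9, -0.2, -26.3]
contact_force: [1.0, -0.8, -1.8]
gripper_width: 0.0299
```

Run:
```python
from h import *
shift(.5435,.2147,.27)
```

```text
t 9.82 tcp [ 0.5504 -0.2311  0.2733] rot [-179.94   -0.2   -26.34] F [ 1.02 -0.79 -1.78] w 0.0299
shift [-0.204  -0.3965  0.0029]
```

{"method": "servo_tool", "body": {
  "grip": [1,1,1,1,1,1,1,1,1,1],
  "translation": [
    [-0.006,-0.012,0],
    [-0.018,-0.035,0],
    [-0.034,-0.066,0],
    [-0.05,-0.098,0],
    [-0.066,-0.129,0],
    [-0.082,-0.16,0],
    [-0.098,-0.191,0],
    [-0.114,-0.222,0],
    [-0.13,-0.253,0],
    [-0.146,-0.284,0]
  ],
  "turn": [0,0,0,0,0,0,0,0,0,0]
}}

```text
time_s: 10.65
tcp_pos: [0.5435, 0.0903, 0.2691]
eef_rot: [179.9, 0.1, -26.3]
contact_force: [-0.1, 0.3, -2.8]
gripper_width: 0.0298
```

{"method": "servo_tool", "body": {
  "grip": [1,1,1,1,1,1,1],
  "translation": [
    [-0.016,-0.031,0],
    [-0.032,-0.062,0],
    [-0.045,-0.088,0],
    [-0.053,-0.104,0],
    [-0.057,-0.111,0],
    [-0.058,-0.112,0],
    [-0.058,-0.112,0]
  ],
  "turn": [0,0,0,0,0,0,0]
}}

```text
time_s: 11.23
tcp_pos: [0.5418, 0.2145, 0.2694]
eef_rot: [179.9, 0.1, -26.3]
contact_force: [-0.7, 0.1, -2.1]
gripper_width: 0.0298
```

Run:
```python
from h import *
shift(.5435,.2147,.226);c,im,d=snap('wrist','w11');snap('side','s11');shift(.5435,.2147,.226)
print(w2px(c,[.5422,.2146,.16]))
P=np.array([px2w(c,u,v,d[v,u]) for v in range(225,280) for u in range(262,368) if d[v,u]>0 and np.ptp(im[v,u].astype(int))<25 and im[v,u].min()>80])
P=P[P[:,2]>.18]
print(len(P),least_squares(lambda q:np.linalg.norm(P-q,axis=1)-.032,np.median(P,0)-[0,0,.02],loss='soft_l1',f_scale=.002).x)
```

```text
t 11.23 tcp [0.5418 0.2145 0.2694] rot [ 1.799e+02  6.000e-02 -2.630e+01] F [-0.65  0.07 -2.12] w 0.0298
shift [ 0.0015 -0.001   0.0434]
t 11.33 tcp [0.5422 0.2136 0.2701] rot [ 1.7996e+02  2.0000e-02 -2.6380e+01] F [ 0.11  0.38 -2.41] w 0.0301
shift [ 0.0006 -0.0016  0.0441]
[312.33014894 236.21862919]
5413 [0.53918167 0.21456769 0.22842631]
```

View pics/w11.png

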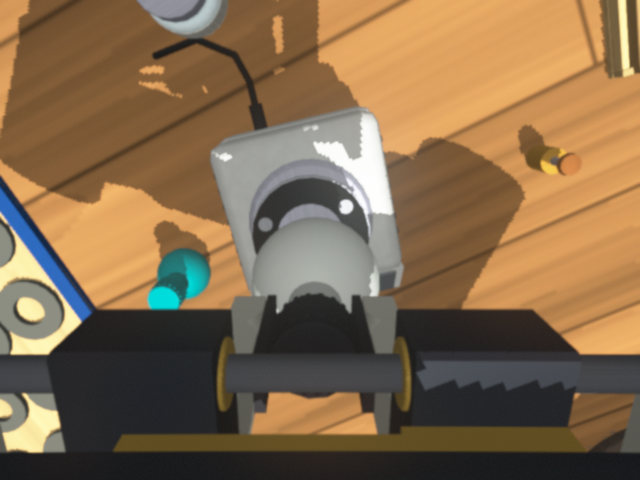

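View pics/s11.png

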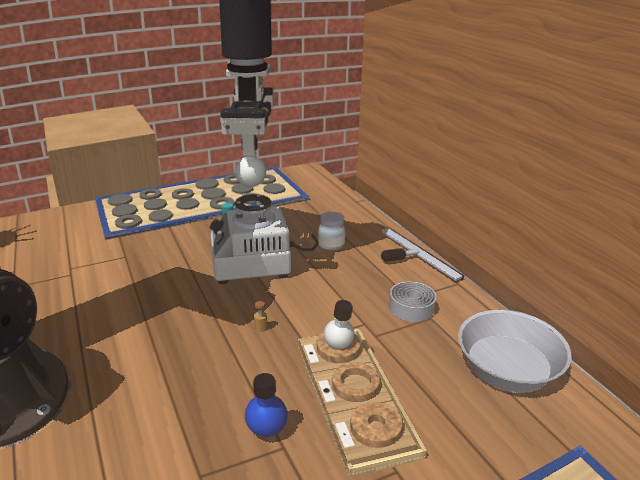

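Run:
```python
from h import *
a=np.load('w11.npz',allow_pickle=True);c=a['c'].item();im=a['im'].copy()
big=cv2.resize(im[160:320,220:420],None,fx=4,fy=4,interpolation=cv2.INTER_CUBIC)
for ctr,col in (((.5422,.2146),(0,0,255)),((.5400,.2146),(0,255,0))):
  for t in np.linspace(0,2*np.pi,120):
    u,v=w2px(c,[ctr[0]+.0395*np.cos(t),ctr[1]+.0395*np.sin(t),.16]); cv2.circle(big,(int((u-220+.5)*4),int((v-160+.5)*4)),1,col,-1)
cv2.imwrite('pics/o11.png',big)
```

```text
(no output)
```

View pics/o11.png

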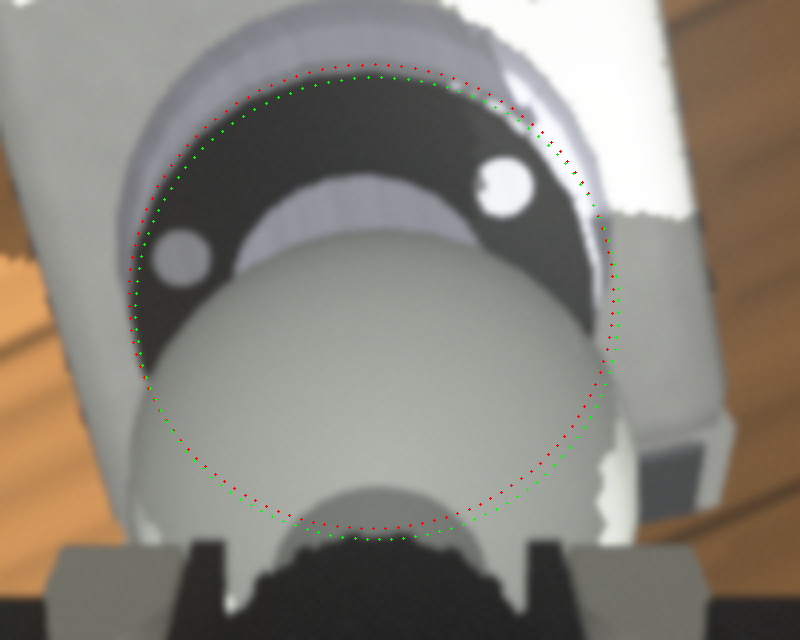

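{"method": "servo_tool", "body": {
  "grip": [1,1,1,1,1,1,1],
  "translation": [
    [0.001,-0.001,0.005],
    [0.001,-0.0015,0.015],
    [0.001,-0.0015,0.025],
    [0.001,-0.0015,0.033],
    [0.001,-0.0015,0.038],
    [0.001,-0.0015,0.04],
    [0.001,-0.0015,0.04]
  ],
  "turn": [0,0,0,0,0,0,0],
  "newtons": 60
}}

```text
time_s: 11.92
tcp_pos: [0.5439, 0.2151, 0.2297]
eef_rot: [179.9, 0.0, -26.4]
contact_force: [-0.5, 0.4, -1.5]
gripper_width: 0.0298
```

{"method": "servo_tool", "body": {
  "grip": [1,1,1,1,1,1,1,1],
  "translation": [
    [0,0,0.001],
    [0,0,0.002],
    [0,0,0.003],
    [0,0,0.004],
    [0,0,0.005],
    [0,0,0.006],
    [0,0,0.006],
    [0,0,0.006]
  ],
  "turn": [0,0,0,0,0,0,0,0]
}}

```text
time_s: 12.58
tcp_pos: [0.5442, 0.2155, 0.2247]
eef_rot: [-180.0, -0.0, -26.3]
contact_force: [0.8, 0.1, -2.1]
gripper_width: 0.0294
```

{"method": "servo_tool", "body": {
  "grip": [1,1,1,1,1,1,1,1],
  "translation": [
    [0,0,0.001],
    [0,0,0.002],
    [0,0,0.003],
    [0,0,0.004],
    [0,0,0.005],
    [0,0,0.006],
    [0,0,0.006],
    [0,0,0.006]
  ],
  "turn": [0,0,0,0,0,0,0,0]
}}

```text
time_s: 13.25
tcp_pos: [0.5446, 0.2156, 0.2192]
eef_rot: [-179.9, -0.1, -26.3]
contact_force: [0.2, 0.9, 6.3]
gripper_width: 0.0297
```

Run:
```python
from h import *
shift(.544,.2155,.215);snap('side','s12')
```

```text
t 13.25 tcp [0.5446 0.2156 0.2192] rot [-1.7995e+02 -5.0000e-02 -2.6330e+01] F [0.19 0.86 6.3 ] w 0.0297
shift [-0.0005  0.0003  0.0042]
```

{"method": "servo_tool", "body": {
  "grip": [1,1,1,1,1,1,1,1],
  "translation": [
    [0,0,0.001],
    [0,0,0.002],
    [0,0,0.003],
    [0,0,0.004],
    [0,0,0.005],
    [0,0,0.0055],
    [0,0,0.0055],
    [0,0,0.0055]
  ],
  "turn": [0,0,0,0,0,0,0,0]
}}

```text
time_s: 13.97
tcp_pos: [0.5448, 0.2156, 0.2144]
eef_rot: [-179.9, -0.1, -26.3]
contact_force: [-0.5, 0.4, 10.2]
gripper_width: 0.0302
```

```bash
cat > m.py <<'E'
from h import *
import sys
t=sys.argv[1]
F=[];Z=[]
c,im,d=snap('side','s'+t); s=r.get_state();F.append(s['contact_force'][2]);Z.append(s['tcp_pos'][2])
c2,im2,d2=snap('wrist','w'+t);s=r.get_state();F.append(s['contact_force'][2]);Z.append(s['tcp_pos'][2])
shift(.544,.2155,.215);print(np.round(F,2),np.round(Z,4))
def fit(c,im,d,b,zmin):
    P=np.array([px2w(c,u,v,d[v,u]) for v in range(b[2],b[3]) for u in range(b[0],b[1]) if d[v,u]>0 and np.ptp(im[v,u].astype(int))<25 and im[v,u].min()>80]); P=P[P[:,2]>zmin]
    return len(P),least_squares(lambda q:np.linalg.norm(P-q,axis=1)-.032,np.median(P,0)-[0,0,.02],loss='soft_l1',f_scale=.002).x.round(4)
print('wrist ball',fit(c2,im2,d2,(262,368,225,280),.17))
print('side ball',fit(c,im,d,(235,268,170,203),.17))
# ring top from side depth: dark points around z .14-.165
P=np.array([px2w(c,u,v,d[v,u]) for v in range(185,225) for u in range(228,278) if d[v,u]>0 and im[v,u].max()<70])
P=P[(P[:,2]>.12)&(P[:,2]<.18)]; print('ring dark z pct',np.percentile(P[:,2],[5,50,80,95]).round(4),len(P))
cv2.imwrite(f'pics/s{t}c.png',cv2.resize(im[150:290,190:330],None,fx=4,fy=4,interpolation=cv2.INTER_CUBIC))
E
python3 m.py 13
python3 - <<'E'
from h import *
for n in ['s11']:
    a=np.load(n+'.npz',allow_pickle=True);c=a['c'].item();im=a['im'];d=a['d']
    P=np.array([px2w(c,u,v,d[v,u]) for v in range(185,225) for u in range(228,278) if d[v,u]>0 and im[v,u].max()<70])
    P=P[(P[:,2]>.12)&(P[:,2]<.18)]; print(n,np.percentile(P[:,2],[5,50,80,95]).round(4),len(P))
E
```

```text
t 14.07 tcp [0.5448 0.2157 0.2144] rot [-1.7991e+02 -9.0000e-02 -2.6320e+01] F [-1.39  0.91  8.82] w 0.0297
shift [-0.0007  0.0005 -0.0006]
[9.33 8.82] [0.2144 0.2144]
wrist ball (5358, array([0.542 , 0.2158, 0.1735]))
side ball (679, array([0.5434, 0.2171, 0.1796]))
ring dark z pct [0.1296 0.1508 0.1519 0.1529] 224
s11 [0.1308 0.1599 0.1613 0.1624] 403
```

View pics/s13c.png

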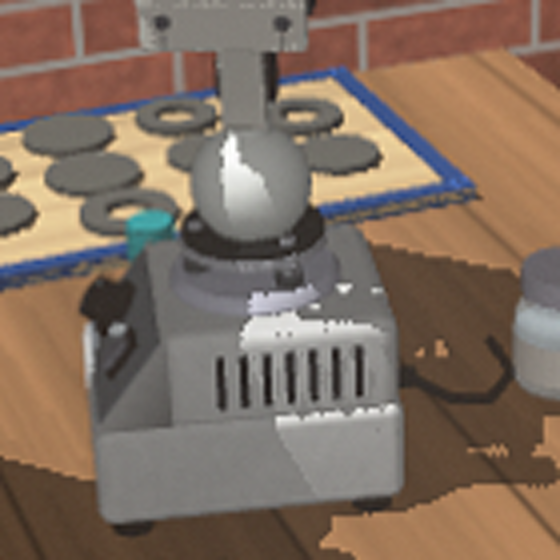

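{"method": "servo_tool", "body": {
  "grip": [1,1,1,1,1,1,1,1,1,1],
  "translation": [
    [0,0,0],
    [0,0,0],
    [0,0,0],
    [0,0,0],
    [0,0,0],
    [0,0,0],
    [0,0,0],
    [0,0,0],
    [0,0,0],
    [0,0,0]
  ],
  "turn": [0,0,0,0,0,0,0,0,0,0]
}}

```text
time_s: 14.9
tcp_pos: [0.5448, 0.2157, 0.2145]
eef_rot: [-179.9, -0.1, -26.3]
contact_force: [-0.9, 1.0, 10.0]
gripper_width: 0.0297
```

```bash
python3 m.py 14
python3 - <<'E'
from h import *
a=np.load('s14.npz',allow_pickle=True);c=a['c'].item();im=a['im'];d=a['d']
print('small',axis(c,im,d,(322,358,298,350),.026,.064,.0145,0))
cv2.imwrite('pics/s14t.png',cv2.resize(im[250:470,230:450],None,fx=2.5,fy=2.5))
E
```

```text
t 15.0 tcp [0.5448 0.2157 0.2144] rot [-1.799e+02 -9.000e-02 -2.632e+01] F [-0.66  0.94 10.96] w 0.0298
shift [-0.0007  0.0005 -0.0006]
[ 9.26 10.96] [0.2144 0.2144]
wrist ball (5358, array([0.542 , 0.2158, 0.1735]))
side ball (682, array([0.5434, 0.2169, 0.1792]))
ring dark z pct [0.1303 0.1509 0.152  0.1528] 231
small (array([ 0.5643, -0.1412,  0.0629]), array([ 0.053, -0.1  ]), 704, 299, np.float64(0.00095))
```

View pics/s14t.png

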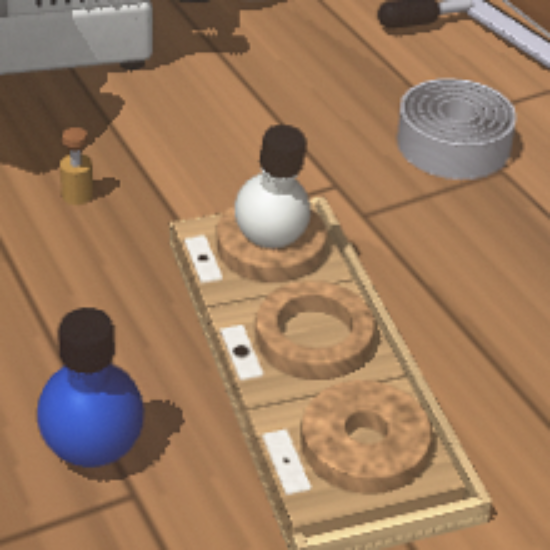

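```bash
python3 -c "
from plant import order
print(order.close_job())"
```

```text
the job is handed in; nothing more can be done
None
```

The job was handed in at about 15 s: the smaller flask is back in the middle-bored cork ring, and the larger flask is held pressed down in the sprung ring. No verdict was reported, so the results below are my own last checks.

- **Larger flask:** The ring was about 9 mm down of 12, and the reading did not change over a second of holding. The wrist force was about 10 N, or roughly 12 N on the ring with the flask's weight added. The flask did not slip in the 60 N grip, and it was within about 2 mm of the ring's centre. I did not measure its tilt once it was gripped. It showed almost none standing in the tray, though the two cameras disagreed there (about 0.006 and 0.07 rad).
- **Smaller flask:** It was let go and at rest, within about 4 mm of centre. It leans about 0.12 rad (7°), which is inside the 14° limit, so I left it. It slipped about 14 mm down in the fingers on the first lift but stayed held. It first touched the cork slightly off centre with about 13 N, and I moved it over before letting go.
- **Bystanders:** The cutters, the plunger cutter and the jar look unmoved in the pictures, which is my only check on them.
- **Camera disagreement:** The side and wrist cameras differ by about 6 mm on the height of the larger flask's ball. I relied on the ring's measured drop and on the wrist camera, which agree with each other and with the force reading.

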